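# Put the lids back on the kitchen canisters

## Robot

A 6-joint arm with a two-finger parallel gripper is mounted at the origin on the work surface. World frame = base frame: x ahead of the robot, y to its left, z up, the work surface at z = 0. Lengths are in m, angles in rad, forces in N, time in s.
With the tool pointing down it reaches from about 0.375 to 0.975 m from the base axis. Payload 3.8 kg.
Tool frame: the origin (TCP) lies midway between the tips of the shut fingers; the grasp point (between the pads) lies 19 mm behind it; z points along the fingers, y is the line along which they close (so a half turn about z gives the same grasp; the last joint's range is limited). The gripper opens to 85 mm and grips with 20 to 120 N. Pads are 22 mm wide; open, the fingers measure 114 mm over their backs; the gripper's body (76 mm by 85 mm) begins 54 mm behind the grasp point. The pads swing forward as they close: fully open they stand 13 mm farther back than shut.
Start: joints at [-1.325, 0.264, 1.604, -0, 1.274, -0.037], TCP at [0.188, -0.648, 0.231] pointing down, gripper open.
Joint ranges: [-2.63, 2.63], [-0.94, 2.18], [0.31, 2.57], [-1.31, 4.45], [0, 2.66], [-2.55, 2.55]. Speed limits (rad/s): [2.57, 2.57, 3.14, 3.14, 3.14, 3.14].

## Interface

Orientations are given as a rotation vector (axis times angle).
In Python, from workcell import status, read_camera, workorder, masks_of gives the robot as it stands.
- The arm moves only by the tool drive_tool, never from a script. Its argument "rows" is a list of rows, each a list of 7 numbers: the turn, a rotation vector about the tool's x, y, z in degrees, then the shift along the tool's x, y, z in m, then the opening, from 0 (shut) to 1 (fully open). In form: [[ax, ay, az, tx, ty, tz, claw], ...]. A call has 1 to 8 rows; each row shifts and turns the commanded pose from where the row before left it, along the tool's axes as they then stand; what a row does not reach is not made up. A row lasts 1/12 s, in which the tool goes at most 41.7 mm and 7.16 degrees, less where a joint would pass 70% of its speed; a pose out of reach is approached as far as the arm can. A call is refused whole if a number of a shift passes 0.0417 or a number of a turn 7.16, either way. A call with a gripper value outside its range is refused whole. The fingers move at their own pace and stop on an object; "force" is the grip in N (left out, the last holds). Time passes only in rows, so rows that do not move let the fingers close. It gives the time, the measured TCP pose, the force, the opening and the grip force at its end, in the units of the state.
- status.read_state(): the state, without advancing time (a new reading comes with each control period).
- read_camera(name): name is "side" or "top" or "wrist"; returns a dict with "color" (480x640x3 uint8, red, green, blue), "intrinsics" (3x3 intrinsics, pixels), "world_from_camera" (4x4, takes a point from camera to world coordinates); the wrist camera has in their place "mount" (4x4, takes a point from camera to tool coordinates, whose origin is the TCP and whose axes are the flange's). Camera axes: x right, y up, looking along -z (the intrinsics and any distortion apply to the point x, -y, -z); pixel columns grow to the right and rows downward; lengths in m; the calibration is good to about 2 mm. The wrist camera is an equidistant fisheye: a pixel r from the principal point sees the ray r / f radians off the axis. A picture is of the moment at which its call begins: read the wrist's pose just before it. There is no depth.
- workorder.finish_job(): hands the job in; it is judged then, once.
Trained networks look in a picture, given as the dict that the camera call returned (one of the last four; its "shot" number tells which), for a name from the list of things; names that differ only in an ending like _2 or _b are one class to them, and where a whole thing is asked for, a point or a joint stands for the part that bears it (a point fixed in the world has none). Each returns a list of dicts, best first, with "score" (0 to 1); they miss things now and then, are a little off and sometimes report something else, mostly with a low value. They report only what shows in the picture. A call takes as long as a camera call. They do not tell look-alikes from the thing itself.
- masks_of(picture, name): "mask" (480x640 bool, what is visible of it) and "bbox" ([left, top, right, bottom] in pixels, round what is visible of it).
The state is a dict: "time": time; "q": joint angles; "joint_vel": joint speeds; "joint_torque": joint torques, N m; "tool_pos": TCP position; "tcp_rot": TCP orientation; "wrist_force": force on the tool from outside, world axes, zero at the start; "torque": the same for the moment, N m; "width": opening from 0.0 (shut) to 1.0 (fully open); "grip_force": force on a finger pad.
Only numpy, scipy, OpenCV 4.12 (cv2) and the standard library are available. Lean on these libraries where they do the work, as an engineer would, in place of code of your own. Each camera call takes 0.05 s, during which the arm holds its last target. There are 200 camera calls.

## Task

The canisters are washed and dry: put each of the four wooden lids on the canister it belongs to (same shape and size), fully seated with the plug inside, and turned to line up with the rim on the square and oblong ones. Leave the canisters standing where they are, and do not disturb the mug or the sponge.

Things in the scene. Friction and masses are not known exactly. Their poses are not given: they have to be found in the camera images.
- big_round_lid: big round pale wooden lid, lying right way up, loose, about 0.1 kg. Origin: centre of its underside; z up. From below: a round locating plug 84 mm across, 8 mm thick, then the cover plate 120 mm across, 6 mm thick (8 to 14 mm above the origin); on top, central, a grip bar 56 mm long along its x, 16 mm thick along its y, 28 mm tall (14 to 42 mm above the origin).
- big_round_canister: big round blue-glazed canister, open at the top, standing loose on the worktop, about 0.5 kg: round, 108 mm outside diameter, 100 mm inside, 70 mm tall, walls 4 mm. Origin: centre of its underside; z up. With its lid fitted, the plug hangs inside with about 8 mm to spare on each side, the plate rests on the rim, and the lid's origin is 62 mm above the canister's.
- small_round_lid: small round pale wooden lid, lying right way up, loose, about 0.1 kg. Origin: centre of its underside; z up. From below: a round locating plug 48 mm across, 8 mm thick, then the cover plate 84 mm across, 6 mm thick (8 to 14 mm above the origin); on top, central, a grip bar 56 mm long along its x, 16 mm thick along its y, 28 mm tall (14 to 42 mm above the origin).
- small_round_canister: small round blue-glazed canister, open at the top, standing loose on the worktop, about 0.5 kg: round, 72 mm outside diameter, 64 mm inside, 60 mm tall, walls 4 mm. Origin: centre of its underside; z up. With its lid fitted, the plug hangs inside with about 8 mm to spare on each side, the plate rests on the rim, and the lid's origin is 52 mm above the canister's.
- square_lid: square pale wooden lid, lying right way up, loose, about 0.1 kg. Origin: centre of its underside; z up. From below: a square locating plug 64 x 64 mm, 8 mm thick, then the cover plate 100 x 100 mm, 6 mm thick (8 to 14 mm above the origin); on top, central, a grip bar 56 mm long along its x, 16 mm thick along its y, 28 mm tall (14 to 42 mm above the origin).
- square_canister: square blue-glazed canister, open at the top, standing loose on the worktop, about 0.5 kg: square, 88 x 88 mm outside, 80 x 80 mm inside, 60 mm tall, walls 4 mm. Origin: centre of its underside; z up. With its lid fitted, the plug hangs inside with about 8 mm to spare on each side, the plate rests on the rim, and the lid's origin is 52 mm above the canister's.
- oblong_lid: oblong pale wooden lid, lying right way up, loose, about 0.1 kg. Origin: centre of its underside; z up. From below: an oblong locating plug 96 x 48 mm, 8 mm thick, then the cover plate 132 mm (its x) x 84 mm (its y), 6 mm thick (8 to 14 mm above the origin); on top, central, a grip bar 56 mm long along its x, 16 mm thick along its y, 28 mm tall (14 to 42 mm above the origin).
- oblong_canister: oblong blue-glazed canister, open at the top, standing loose on the worktop, about 0.5 kg: oblong, 120 mm (its x) x 72 mm (its y) outside, 112 x 64 mm inside, 50 mm tall, walls 4 mm. Origin: centre of its underside; z up. With its lid fitted, the plug hangs inside with about 8 mm to spare on each side, the plate rests on the rim, and the lid's origin is 42 mm above the canister's.
- mug: white ceramic mug, 76 mm across, 85 mm tall, origin at the centre of its underside; a bystander at the far edge of the work
- sponge: yellow block sponge, 110 (its x) x 70 x 30 mm, origin at the centre of its underside; a bystander beyond the work
Things that resemble listed ones, but are neither listed nor needed, are in the scene too. Leave any green, purple or red look-alike of the small_round_lid alone.

How it is judged:
At the end, for the whole second after the job is handed in: Each lid level on its own canister: centred within 12 mm, within 4 mm of its seated height, tilt under 0.07 rad; square and oblong lids lined up within 0.2 rad (quarter or half turns allowed). Canisters upright, within 40 mm of where they began, all at rest (horizontal distance between big_round_lid and big_round_canister below 0.012 m and z of big_round_lid in the frame of big_round_canister between 0.058 and 0.066 m and angle between each of big_round_lid, big_round_canister, small_round_lid, small_round_canister, square_lid, square_canister, oblong_lid, oblong_canister's own z axis and vertical below 0.07 rad and distance of each of big_round_canister, small_round_canister, square_canister, oblong_canister from where it was at the start of the episode below 0.04 m and linear speed of each of big_round_lid, big_round_canister, small_round_lid, small_round_canister, square_lid, square_canister, oblong_lid, oblong_canister below 0.02 m/s and horizontal distance between small_round_lid and small_round_canister below 0.012 m and z of small_round_lid in the frame of small_round_canister between 0.048 and 0.056 m and horizontal distance between square_lid and square_canister below 0.012 m and z of square_lid in the frame of square_canister between 0.048 and 0.056 m and (angle between the x axis of square_lid and the x axis of square_canister, either way round below 0.2 rad or angle between the x axis of square_lid and the y axis of square_canister, either way round below 0.2 rad) and horizontal distance between oblong_lid and oblong_canister below 0.012 m and z of oblong_lid in the frame of oblong_canister between 0.038 and 0.046 m and angle between the x axis of oblong_lid and the x axis of oblong_canister, either way round below 0.2 rad); the robot touches nothing.
It fails at once if the mug is shoved more than 30 mm or knocked over (distance of mug from where it was at the start of the episode above 0.03 m or angle between mug's own z axis and vertical above 0.3 rad).
It fails at once if the sponge is shoved more than 30 mm or knocked over (distance of sponge from where it was at the start of the episode above 0.03 m or angle between sponge's own z axis and vertical above 0.3 rad).
It also fails if it takes over 109 s, if anything falls off the work surface, if the arm or the gripper's body presses on something with over 40 N, if the wrist force passes 120 N, or if a joint passes its speed limit or range.

## Working session

There is one attempt and no reset: what is moved stays moved. The work goes in short steps, Python scripts to look and compute and a tool call to move; the robot and the scene stay as the last step left them, time stands still between calls to the robot, and variables do not carry over. Pictures are saved under pics/ and viewed, at most 14 in all, crops included, and the job is handed in when it is done.

Besides the shell and the picture viewer there is one more tool, called after "Request:" as name([rows], argument=value, ...), one row to a line, values as JSON. drive_tool: Moves the arm, as the interface text tells. Its arguments: {"type":"object","properties":{"rows":{"type":"array"},"force":{"type":"number"}},"required":["rows"]}

```bash
mkdir -p pics; python3 - <<'E'
from workcell import status, read_camera, masks_of
import cv2,numpy as np
print(status.read_state())
for n in ["top","side"]:
    p=read_camera(n); cv2.imwrite(f"pics/{n}0.png",p["color"][:,:,::-1])
    print(n,p["intrinsics"],p["world_from_camera"],[k for k in p])
    if n=="top":
        for o in ["big_round_lid","big_round_canister","small_round_lid","small_round_canister","square_lid","square_canister","oblong_lid","oblong_canister","mug","sponge"]:
            print(o,[(round(m["score"],2),list(map(int,m["bbox"]))) for m in masks_of(p,o)])
E
```

```text
{'time': 0.0, 'q': array([-1.32489108e+00,  2.64801632e-01,  1.60536183e+00,  5.85277112e-06,
        1.27368644e+00, -3.68898293e-02]), 'joint_vel': array([-0.00026067, -0.00029351,  0.00051865, -0.00050558,  0.0003823 ,
        0.00075872]), 'joint_torque': array([-2.90035765e-03, -5.15117240e+01, -3.67313576e+01, -5.05934568e-04,
        1.29573929e-02,  4.94125743e-06]), 'tool_pos': array([ 0.18818361, -0.64748685,  0.22993592]), 'tcp_rot': array([-3.10801685e+00, -4.42415609e-01,  3.60879102e-04]), 'wrist_force': array([-0.14824058,  0.15538177,  0.44067912]), 'torque': array([ 0.02650727, -0.00867509,  0.00595873]), 'grip_force': 0.0, 'width': 1.0051797595553826}
top [[477.92326082   0.         320.28102933]
 [  0.         477.92326082 238.28317832]
 [  0.           0.           1.        ]] [[ 0.14957101  0.9644357  -0.21792726  0.33238633]
 [-0.9887446   0.14509987 -0.03647101 -0.00767147]
 [-0.00355273  0.22092941  0.97528333  0.92379055]
 [ 0.          0.          0.          1.        ]] ['color', 'intrinsics', 'world_from_camera', 'shot']
big_round_lid [(0.57, [143, 180, 
[... 189 characters left out ...]
0, 155])]
small_round_canister [(0.72, [369, 157, 412, 205])]
square_lid [(0.84, [264, 150, 318, 203])]
square_canister [(0.63, [146, 265, 219, 333])]
oblong_lid [(0.74, [341, 244, 399, 323])]
oblong_canister [(0.93, [475, 215, 547, 288])]
mug [(0.72, [339, 88, 389, 140])]
sponge [(0.8, [452, 127, 514, 190])]
side [[441.46548323   0.         320.77624817]
 [  0.         441.46548323 241.12378292]
 [  0.           0.           1.        ]] [[-0.9874124   0.10417516 -0.11901383  0.41684834]
 [-0.15660995 -0.53863094  0.82785871  0.70519889]
 [ 0.02213779  0.8360767   0.54816573  0.5118405 ]
 [ 0.          0.          0.          1.        ]] ['color', 'intrinsics', 'world_from_camera', 'shot']
```

View pics/top0.png

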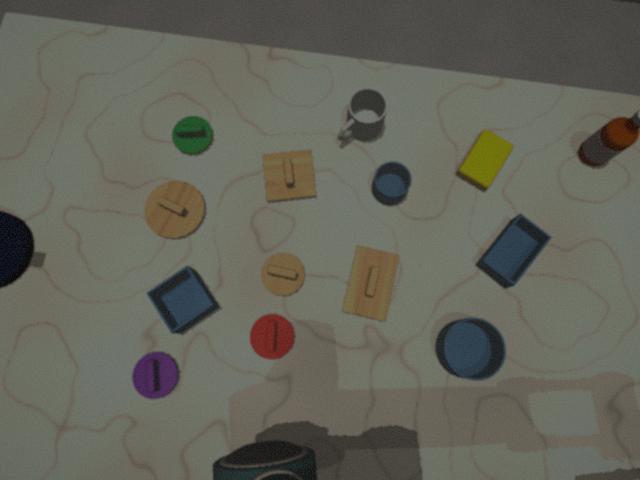

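View pics/side0.png

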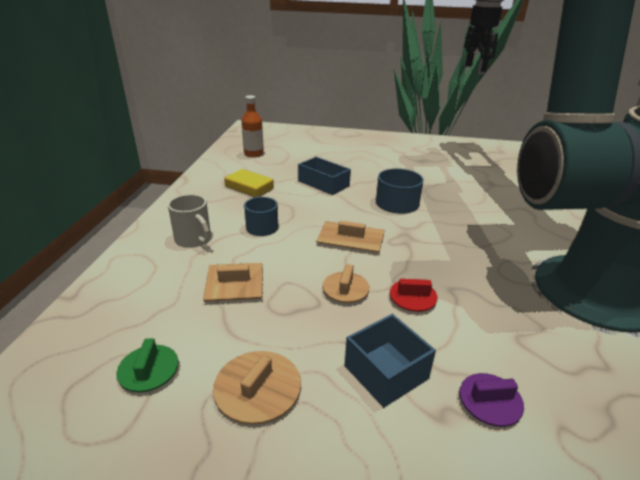

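```bash
cat > fit.py <<'E'
from workcell import status, read_camera, masks_of
import cv2,numpy as np
from scipy.optimize import minimize
def rnd(d,n=48):
    a=np.linspace(0,2*np.pi,n,endpoint=False); return np.c_[np.cos(a),np.sin(a)]*d/2
def rect(a,b): return np.array([[a,b],[-a,b],[-a,-b],[a,-b]])/2
BAR=(rect(.056,.016),.014,.042)
SPEC={"big_round_lid":[(rnd(.12),.008,.014),BAR],"small_round_lid":[(rnd(.084),.008,.014),BAR],
"square_lid":[(rect(.1,.1),.008,.014),BAR],"oblong_lid":[(rect(.132,.084),.008,.014),BAR],
"big_round_canister":[(rnd(.108),0,.07)],"small_round_canister":[(rnd(.072),0,.06)],
"square_canister":[(rect(.088,.088),0,.06)],"oblong_canister":[(rect(.12,.072),0,.05)],
"mug":[(rnd(.076),0,.085)],"sponge":[(rect(.11,.07),0,.03)]}
def cammat(p):
    T=np.linalg.inv(p["world_from_camera"]); F=np.diag([1,-1,-1.]); return F@T[:3,:3],F@T[:3,3],p["intrinsics"]
def proj(c,P):
    u=(c[0]@P.T).T+c[1]; u=u@c[2].T; return u[:,:2]/u[:,2:]
def back(c,uv,z):
    d=c[0].T@np.linalg.inv(c[2])@np.array([*uv,1.]); o=-c[0].T@c[1]; return o+d*(z-o[2])/d[2]
def sil(c,spec,x,y,t,z0=0):
    m=np.zeros((960,1280),np.uint8); C,S=np.cos(t),np.sin(t)
    for o,a,b in spec:
        q=o@np.array([[C,S],[-S,C]])+[x,y]
        P=np.r_[np.c_[q,0*q[:,0]+a+z0],np.c_[q,0*q[:,0]+b+z0]]
        h=cv2.convexHull((proj(c,P)*2+.5).astype(np.float32)).reshape(-1,2)
        cv2.fillConvexPoly(m,np.round(h*16).astype(np.int32),1,shift=4)
    return m>0
def fit(c,mask,spec,z0=0):
    M=cv2.resize(mask.astype(np.uint8),(1280,960),interpolation=cv2.INTER_NEAREST)>0
    v,u=np.nonzero(mask); x0=back(c,(u.mean(),v.mean()),z0+spec[0][2]*.6)
    f=lambda p:1-(lambda s:(s&M).sum()/(s|M).sum())(sil(c,spec,x0[0]+p[0]*.01,x0[1]+p[1]*.01,p[2],z0))
    best=min((minimize(f,[0,0,t],method="Nelder-Mead",options=dict(initial_simplex=[[0,0,t],[.7,0,t],[0,.7,t],[0,0,t+.3]],xatol=.005,fatol=1e-4)) for t in np.arange(0,np.pi,np.pi/6)),key=lambda r:r.fun)
    p=best.x; return x0[0]+p[0]*.01,x0[1]+p[1]*.01,p[2]%np.pi,1-best.fun
E
python3 - <<'E'
from fit import *
for n in ["top","side"]:
    p=read_camera(n); c=cammat(p); im=p["color"][:,:,::-1].copy()
    for o in SPEC:
        for m in masks_of(p,o)[:4 if o=="small_round_lid" else 1]:
            x,y,t,s=fit(c,m["mask"],SPEC[o]); print(n,o,round(m["score"],2),np.round([x,y,np.degrees(t),s,np.hypot(x,y)],3))
            for q in SPEC[o]:
                cn=sil(c,SPEC[o],x,y,t)[::2,::2].astype(np.uint8)
            cv2.drawContours(im,cv2.findContours(cn,0,1)[0],-1,(0,0,255),1)
    if n=="top":
        for nm,a,b in [("big",(160,204),(187,214)),("small",(268,271),(297,277))]:
            A,B=back(c,a,.042),back(c,b,.042); print(nm,"bar yaw",np.degrees(np.arctan2(*(B-A)[1::-1])),(A+B)/2,np.linalg.norm(A-B))
        for q in [(15,250)]: print(back(c,q,0),back(c,q,.4))
        cv2.imwrite("pics/crop1.png",cv2.resize(im[90:400,120:560],(800,564),interpolation=cv2.INTER_CUBIC))
E
```

```text
top big_round_lid 0.74 [0.552 0.322 6.811 0.968 0.64 ]
top small_round_lid 0.96 [  0.714   0.321 119.221   0.967   0.782]
top small_round_lid 0.82 [0.236 0.289 5.976 0.932 0.373]
top small_round_lid 0.76 [0.456 0.087 7.81  0.924 0.465]
top small_round_lid 0.74 [ 0.337  0.088 11.45   0.967  0.348]
top square_lid 0.88 [ 0.656  0.108 15.898  0.967  0.665]
top oblong_lid 0.61 [ 4.64000e-01 -8.30000e-02  1.74554e+02  9.49000e-01  4.72000e-01]
top big_round_canister 0.81 [ 0.369 -0.271  8.987  0.959  0.458]
top small_round_canister 0.97 [ 0.661 -0.094  1.393  0.956  0.668]
top square_canister 0.64 [ 0.378  0.26  44.366  0.976  0.459]
top oblong_canister 0.81 [  0.562  -0.341 147.928   0.981   0.657]
top mug 0.56 [ 7.94000e-01 -2.70000e-02  1.79225e+02  9.13000e-01  7.94000e-01]
top sponge 0.84 [  0.747  -0.278 154.883   0.939   0.797]
big bar yaw -101.99920345621148 [0.54451368 0.31277237 0.042     ] 0.0569120944802829
small bar yaw -93.16543095474769 [0.45158462 0.08467453 0.042     ] 0.05533981500454075
[0.42561434 0.61971051 0.        ] [0.38524674 0.348055   0.4       ]
side big_round_lid 0.81 [ 0.555  0.322 12.489  0.974  0.642]
side small_round_lid 0.89 [3.39000e-01 8.60000e-02 1.77593e+02 9.08000e-01 3.50000e-01]
side small_round_lid 0.87 [  0.238   0.287 171.098   0.93    0.373]
side small_round_lid 0.71 [4.590e-01 8.700e-02 8.955e+01 9.290e-01 4.670e-01]
side small_round_lid 0.7 [ 4.66000e-01 -7.90000e-02  1.69976e+02  5.69000e-01  4.73000e-01]
side square_lid 0.84 [ 0.66   0.107 15.428  0.964  0.669]
side oblong_lid 0.7 [ 4.68000e-01 -8.30000e-02  1.75229e+02  9.50000e-01  4.75000e-01]
side big_round_canister 0.73 [ 0.372 -0.272  8.735  0.958  0.46 ]
side small_round_canister 0.55 [ 0.665 -0.098 16.364  0.91   0.672]
side oblong_canister 0.96 [  0.567  -0.342 146.998   0.962   0.662]
side mug 0.73 [ 0.797 -0.029 13.617  0.97   0.798]
side sponge 0.96 [  0.75   -0.28  150.823   0.912   0.8  ]
```

View pics/crop1.png

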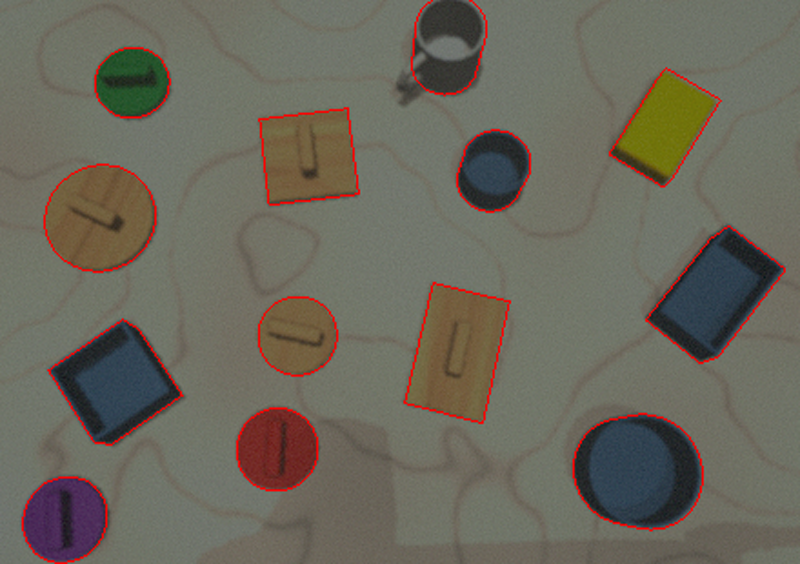

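The only pale wooden small lid is at top-image pixel (283,274). The look-alikes are green (192,135), red (272,336) and purple (156,375). The close crop confirms the choice, and all the outlines fit.

```bash
cat > plan.py <<'E'
import sys,numpy as np
from workcell import status
from scipy.spatial.transform import Rotation as Ro
# args: x,y,z,yaw waypoints ; prints turn about tool z (deg, done first), then shift in turned tool frame
def plan(wps):
    s=status.read_state(); R=Ro.from_rotvec(s["tcp_rot"]).as_matrix(); p=s["tool_pos"]
    psi=np.degrees(np.arctan2(R[1,0],R[0,0])); print("now",np.round(p,4),"yaw",round(psi,2),"tool z",np.round(R[:,2],4),"w",round(s["width"],3),"g",round(s["grip_force"],1),"F",np.round(s["wrist_force"],1),"t",round(s["time"],2),"q",np.round(s["q"],2))
    for w in wps:
        d=(w[3]-psi+180)%360-180; psi=w[3]; t=np.radians(psi); v=np.array(w[:3])-p; p=np.array(w[:3])
        print(w,"turn",round(-d,2),"shift",np.round([v[0]*np.cos(t)+v[1]*np.sin(t),v[0]*np.sin(t)-v[1]*np.cos(t),-v[2]],4))
if __name__=="__main__": plan([tuple(map(float,a.split(","))) for a in sys.argv[1:]])
E
python3 plan.py .466,-.083,.15,-5 .466,-.083,.018,-5 .466,-.083,.15,-32.5 .5645,-.3415,.15,-32.5 .5645,-.3415,.061,-32.5
python3 - <<'E'
from fit import *
c=cammat(read_camera("side"))
for nm,a,b in [("big",(243,390),(270,360)),("small",(343,290),(351,268))]:
    A,B=back(c,a,.042),back(c,b,.042); print(nm,np.degrees(np.arctan2(*(B-A)[1::-1])),(A+B)/2,np.linalg.norm(A-B))
E
```

```text
now [ 0.1883 -0.6482  0.2313] yaw 16.2 tool z [-0.  0. -1.] w 1.002 g 0.0 F [-0.3 -0.7  0.3] t 1.7 q [-1.32  0.26  1.6  -0.    1.27 -0.04]
(0.466, -0.083, 0.15, -5.0) turn 21.2 shift [ 0.2273 -0.5872  0.0813]
(0.466, -0.083, 0.018, -5.0) turn -0.0 shift [ 0.    -0.     0.132]
(0.466, -0.083, 0.15, -32.5) turn 27.5 shift [ 0.    -0.    -0.132]
(0.5645, -0.3415, 0.15, -32.5) turn -0.0 shift [ 0.222   0.1651 -0.    ]
(0.5645, -0.3415, 0.061, -32.5) turn -0.0 shift [ 0.    -0.     0.089]
big -111.5776194664625 [0.55140607 0.32965166 0.042     ] 0.05817235057272758
small -96.29323423431958 [0.45578663 0.10336018 0.042     ] 0.06385568241956259
```

Request:
drive_tool([
  [0, 0, 5.3, 0, 0, 0.02, 1],
  [0, 0, 5.3, 0, 0, 0.02, 1],
  [0, 0, 5.3, 0, 0, 0.02, 1],
  [0, 0, 5.3, 0, 0, 0.02, 1],
  [0, 0, 0, 0.0114, -0.0294, 0, 1],
  [0, 0, 0, 0.0114, -0.0294, 0, 1],
  [0, 0, 0, 0.0114, -0.0294, 0, 1],
  [0, 0, 0, 0.0114, -0.0294, 0, 1],
], force=40)

```text
time: 2.42
tool_pos: [0.2443, -0.5338, 0.1508]
tcp_rot: [-3.138, 0.138, 0.0]
wrist_force: [0.5, -0.4, 1.0]
width: 1.005
grip_force: 0.0
```

Request:
drive_tool([
  [0, 0, 0, 0.0114, -0.0294, 0, 1],
  [0, 0, 0, 0.0114, -0.0294, 0, 1],
  [0, 0, 0, 0.0114, -0.0294, 0, 1],
  [0, 0, 0, 0.0114, -0.0294, 0, 1],
  [0, 0, 0, 0.0114, -0.0294, 0, 1],
  [0, 0, 0, 0.0114, -0.0294, 0, 1],
  [0, 0, 0, 0.0114, -0.0294, 0, 1],
  [0, 0, 0, 0.0114, -0.0294, 0, 1],
])

```text
time: 3.08
tool_pos: [0.3559, -0.3073, 0.1516]
tcp_rot: [3.138, -0.137, 0.001]
wrist_force: [0.7, -0.2, 0.6]
width: 0.999
grip_force: 0.0
```

Request:
drive_tool([
  [0, 0, 0, 0.0114, -0.0294, 0, 1],
  [0, 0, 0, 0.0114, -0.0294, 0, 1],
  [0, 0, 0, 0.0114, -0.0294, 0, 1],
  [0, 0, 0, 0.0114, -0.0294, 0, 1],
  [0, 0, 0, 0.0114, -0.0294, 0, 1],
  [0, 0, 0, 0.0114, -0.0294, 0, 1],
  [0, 0, 0, 0.0114, -0.0294, 0, 0.7],
  [0, 0, 0, 0.0114, -0.0294, 0, 0.7],
])

```text
time: 3.75
tool_pos: [0.4673, -0.0808, 0.1517]
tcp_rot: [3.138, -0.137, 0.002]
wrist_force: [1.1, -0.7, -0.7]
width: 0.75
grip_force: 0.0
```

```bash
python3 plan.py .466,-.083,.018,-5; python3 - <<'E'
from workcell import read_camera
import cv2
cv2.imwrite("pics/w1.png",read_camera("wrist")["color"][:,:,::-1])
E
```

```text
now [ 0.4673 -0.0808  0.1517] yaw -4.99 tool z [ 1.e-03 -2.e-04 -1.e+00] w 0.75 g 0.0 F [ 1.1 -0.7 -0.7] t 3.75 q [-0.22 -0.05  2.11 -0.    1.09  1.43]
(0.466, -0.083, 0.018, -5.0) turn 0.01 shift [-0.0011  0.0023  0.1337]
```

View pics/w1.png

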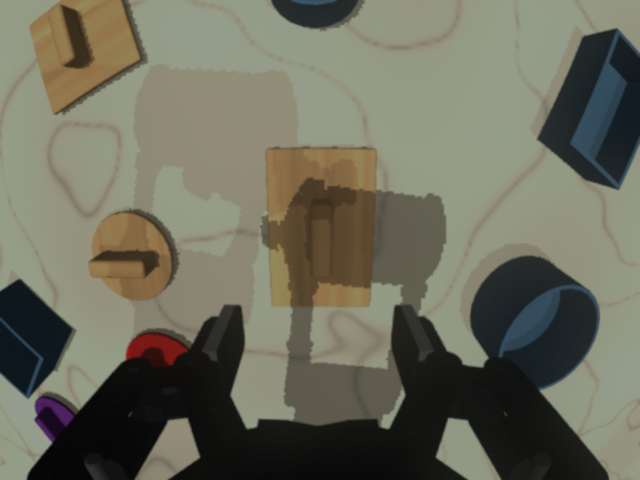

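The wrist view shows the oblong lid square to the fingers, with its bar at (320,237) centred between them. I'm going down to grasp it.

Request:
drive_tool([
  [0, 0, 0, -0.001, 0.002, 0.035, 0.7],
  [0, 0, 0, 0, 0, 0.035, 0.7],
  [0, 0, 0, 0, 0, 0.035, 0.7],
  [0, 0, 0, 0, 0, 0.019, 0.7],
  [0, 0, 0, 0, 0, 0.009, 0.7],
  [0, 0, 0, 0, 0, 0, 0],
  [0, 0, 0, 0, 0, 0, 0],
  [0, 0, 0, 0, 0, 0, 0],
], force=40)

```text
time: 4.47
tool_pos: [0.4674, -0.0848, 0.02]
tcp_rot: [3.138, -0.137, 0.005]
wrist_force: [0.1, 0.4, 0.4]
width: 0.285
grip_force: 0.0
```

Request:
drive_tool([
  [0, 0, 0, 0, 0, 0, 0],
  [0, 0, 0, 0, 0, 0, 0],
  [0, 0, 0, 0, 0, 0, 0],
  [0, 0, 0, 0, 0, 0, 0],
])

```text
time: 4.8
tool_pos: [0.4677, -0.0848, 0.0204]
tcp_rot: [3.138, -0.137, 0.007]
wrist_force: [-0.1, 0.3, 6.5]
width: 0.175
grip_force: 40.5
```

Request:
drive_tool([
  [0, 0, 0, 0, 0, -0.01, 0],
  [0, 0, 6.9, 0, 0, -0.03, 0],
  [0, 0, 6.9, 0, 0, -0.03, 0],
  [0, 0, 6.9, 0, 0, -0.03, 0],
  [0, 0, 6.9, 0, 0, -0.03, 0],
  [0, 0, 0, 0.015, 0.01, 0, 0],
  [0, 0, 0, 0.0265, 0.0198, 0, 0],
  [0, 0, 0, 0.0265, 0.0198, 0, 0],
])

```text
time: 5.47
tool_pos: [0.4967, -0.1629, 0.1503]
tcp_rot: [3.016, -0.878, 0.004]
wrist_force: [-0.5, 0.1, -1.1]
width: 0.178
grip_force: 39.5
```

Request:
drive_tool([
  [0, 0, 0, 0.0265, 0.0198, 0, 0],
  [0, 0, 0, 0.0265, 0.0198, 0, 0],
  [0, 0, 0, 0.0265, 0.0198, 0, 0],
  [0, 0, 0, 0.0265, 0.0198, 0, 0],
  [0, 0, 0, 0.0265, 0.0198, 0, 0],
  [0, 0, 0, 0.02, 0.0159, 0, 0],
  [0, 0, 0, 0, 0, 0, 0],
])

```text
time: 6.05
tool_pos: [0.5638, -0.3464, 0.1491]
tcp_rot: [3.012, -0.885, 0.004]
wrist_force: [1.0, -0.4, -0.7]
width: 0.175
grip_force: 39.5
```

```bash
python3 plan.py .566,-.3415,.064,-32.5; python3 - <<'E'
from workcell import read_camera
import cv2
cv2.imwrite("pics/w2.png",read_camera("wrist")["color"][:,:,::-1])
E
```

```text
now [ 0.5638 -0.3464  0.1491] yaw -32.75 tool z [ 0.002  -0.0032 -1.    ] w 0.175 g 39.5 F [ 1.  -0.4 -0.7] t 6.05 q [-0.59  0.3   1.72 -0.    1.12  1.56]
(0.566, -0.3415, 0.064, -32.5) turn -0.25 shift [-0.0008 -0.0053  0.0851]
```

View pics/w2.png

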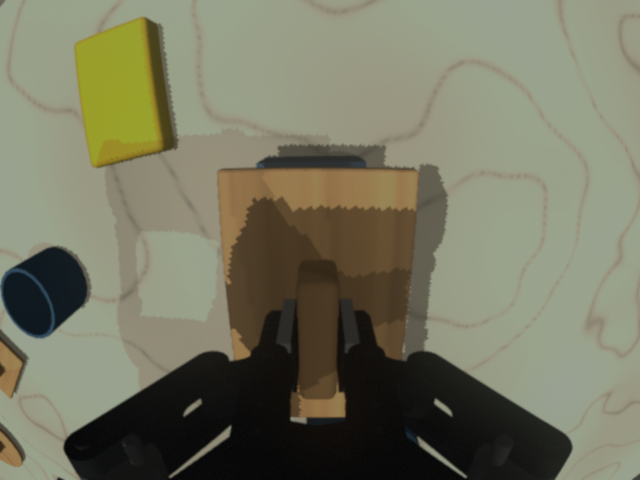

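Request:
drive_tool([
  [0, 0, 0, -0.001, -0.005, 0.015, 0],
  [0, 0, 0, 0, 0, 0.025, 0],
  [0, 0, 0, 0, 0, 0.02, 0],
  [0, 0, 0, 0, 0, 0.013, 0],
  [0, 0, 0, 0, 0, 0.008, 0],
  [0, 0, 0, 0, 0, 0.004, 0],
  [0, 0, 0, 0, 0, 0.002, 0],
  [0, 0, 0, 0, 0, 0, 0],
])

```text
time: 6.77
tool_pos: [0.5649, -0.3366, 0.0628]
tcp_rot: [3.015, -0.881, 0.001]
wrist_force: [0.4, 0.9, -1.2]
width: 0.177
grip_force: 39.5
```

```bash
python3 plan.py .566,-.3415,.0624,-32.5
```

```text
now [ 0.5649 -0.3366  0.0628] yaw -32.58 tool z [ 6.e-04 -2.e-04 -1.e+00] w 0.177 g 39.5 F [ 0.4  0.9 -1.2] t 6.77 q [-0.58  0.38  1.79  0.    0.98  1.56]
(0.566, -0.3415, 0.0624, -32.5) turn -0.08 shift [0.0036 0.0036 0.0004]
```

Request:
drive_tool([
  [0, 0, 0, 0.002, 0.002, 0, 0],
  [0, 0, 0, 0.002, 0.002, 0.001, 0],
  [0, 0, 0, 0, 0, 0, 0],
  [0, 0, 0, 0, 0, 0, 0.45],
  [0, 0, 0, 0, 0, 0, 0.45],
  [0, 0, 0, 0, 0, 0, 0.45],
  [0, 0, 0, 0, 0, 0, 0.45],
])

```text
time: 7.35
tool_pos: [0.5658, -0.3426, 0.0603]
tcp_rot: [3.015, -0.882, 0.0]
wrist_force: [-1.5, -0.3, -0.6]
width: 0.455
grip_force: 0.0
```

Request:
drive_tool([
  [0, 0, 0, 0, 0, -0.01, 0.5],
  [0, 0, 0, 0, 0, -0.02, 0.7],
  [0, 0, 0, 0, 0, -0.035, 0.7],
  [0, 0, 0, 0, 0, -0.035, 0.7],
])

```text
time: 7.68
tool_pos: [0.5645, -0.3416, 0.16]
tcp_rot: [-3.014, 0.881, 0.006]
wrist_force: [0.7, -1.5, 0.3]
width: 0.7
grip_force: 0.0
```

```bash
python3 plan.py .4575,.087,.15,-94 .4575,.087,.018,-94 .663,-.096,.15,-94; python3 plan.py .4575,.087,.15,86; python3 - <<'E'
from fit import *
for n in ["top","side"]:
    p=read_camera(n); c=cammat(p)
    for m in masks_of(p,"oblong_lid")[:1]: print(n,m["score"],np.round(fit(c,m["mask"],SPEC["oblong_lid"],.042),3))
E
```

```text
now [ 0.5645 -0.3416  0.16  ] yaw -32.6 tool z [-0.0032  0.0021 -1.    ] w 0.7 g 0.0 F [ 0.7 -1.5  0.3] t 7.68 q [-0.58  0.29  1.71 -0.    1.15  1.56]
(0.4575, 0.087, 0.15, -94.0) turn 61.4 shift [-0.4201  0.1366  0.01  ]
(0.4575, 0.087, 0.018, -94.0) turn -0.0 shift [-0.     0.     0.132]
(0.663, -0.096, 0.15, -94.0) turn -0.0 shift [ 0.1682 -0.2178 -0.132 ]
now [ 0.5645 -0.3416  0.16  ] yaw -32.6 tool z [-0.0032  0.0021 -1.    ] w 0.7 g 0.0 F [ 0.7 -1.5  0.3] t 7.68 q [-0.58  0.29  1.71 -0.    1.15  1.56]
(0.4575, 0.087, 0.15, 86.0) turn -118.6 shift [ 0.4201 -0.1366  0.01  ]
top 0.74 [ 0.564 -0.34   2.582  0.951]
side 0.81 [ 0.567 -0.34   2.556  0.94 ]
```

```bash
python3 plan.py .658,.1075,.15,15.7 .658,.1075,.02,15.7 .658,.1075,.15,44.4  .38,.26,.15,44.4 .38,.26,.075,44.4
```

```text
now [ 0.567  -0.3433  0.1632] yaw -32.6 tool z [ 0.004  -0.0027 -1.    ] w 0.697 g 0.0 F [-0.7  0.8 -0.3] t 7.88 q [-0.58  0.29  1.71 -0.    1.15  1.56]
(0.658, 0.1075, 0.15, 15.7) turn -48.3 shift [ 0.2095 -0.4093  0.0132]
(0.658, 0.1075, 0.02, 15.7) turn -0.0 shift [0.   0.   0.13]
(0.658, 0.1075, 0.15, 44.4) turn -28.7 shift [ 0.    0.   -0.13]
(0.38, 0.26, 0.15, 44.4) turn -0.0 shift [-0.0919 -0.3035 -0.    ]
(0.38, 0.26, 0.075, 44.4) turn -0.0 shift [0.    0.    0.075]
```

Request:
drive_tool([
  [0, 0, -6.9, 0, 0, 0.002, 0.7],
  [0, 0, -6.9, 0, 0, 0.002, 0.7],
  [0, 0, -6.9, 0, 0, 0.002, 0.7],
  [0, 0, -6.9, 0, 0, 0.002, 0.7],
  [0, 0, -6.9, 0, 0, 0.002, 0.7],
  [0, 0, -6.9, 0, 0, 0.002, 0.7],
  [0, 0, -6.9, 0, 0, 0.001, 0.7],
  [0, 0, 0, 0.015, -0.0292, 0, 0.7],
])

```text
time: 8.55
tool_pos: [0.5703, -0.3137, 0.1451]
tcp_rot: [3.111, 0.432, -0.005]
wrist_force: [0.3, -0.2, 0.9]
width: 0.705
grip_force: 0.0
```

Request:
drive_tool([
  [0, 0, 0, 0.015, -0.0292, 0, 0.7],
  [0, 0, 0, 0.015, -0.0292, 0, 0.7],
  [0, 0, 0, 0.015, -0.0292, 0, 0.7],
  [0, 0, 0, 0.015, -0.0292, 0, 0.7],
  [0, 0, 0, 0.015, -0.0292, 0, 0.7],
  [0, 0, 0, 0.015, -0.0292, 0, 0.7],
  [0, 0, 0, 0.015, -0.0292, 0, 0.7],
  [0, 0, 0, 0.015, -0.0292, 0, 0.7],
])

```text
time: 9.22
tool_pos: [0.6233, -0.0511, 0.1454]
tcp_rot: [-3.111, -0.429, 0.005]
wrist_force: [0.7, -0.5, -0.1]
width: 0.696
grip_force: 0.0
```

Request:
drive_tool([
  [0, 0, 0, 0.015, -0.0292, 0, 0.7],
  [0, 0, 0, 0.015, -0.0292, 0, 0.7],
  [0, 0, 0, 0.015, -0.0292, 0, 0.7],
  [0, 0, 0, 0.01, -0.02, 0, 0.7],
  [0, 0, 0, 0.005, -0.0092, 0, 0.7],
  [0, 0, 0, 0, 0, 0, 0.7],
  [0, 0, 0, 0, 0, 0, 0.7],
  [0, 0, 0, 0, 0, 0, 0.7],
])

```text
time: 9.88
tool_pos: [0.6501, 0.0745, 0.1465]
tcp_rot: [3.112, 0.428, -0.003]
wrist_force: [0.1, 0.5, 0.1]
width: 0.704
grip_force: 0.0
```

```bash
python3 plan.py .658,.1075,.019,15.7
```

```text
now [0.6501 0.0745 0.1465] yaw 15.66 tool z [-1.6e-03 -8.0e-04 -1.0e+00] w 0.704 g 0.0 F [0.1 0.5 0.1] t 9.88 q [ 0.08  0.29  1.73 -0.    1.12  1.37]
(0.658, 0.1075, 0.019, 15.7) turn -0.04 shift [ 0.0166 -0.0297  0.1275]
```

Request:
drive_tool([
  [0, 0, 0, 0.0083, -0.0149, 0, 0.7],
  [0, 0, 0, 0.0083, -0.0148, 0.02, 0.7],
  [0, 0, 0, 0, 0, 0.035, 0.7],
  [0, 0, 0, 0, 0, 0.035, 0.7],
  [0, 0, 0, 0, 0, 0.02, 0.7],
  [0, 0, 0, 0, 0, 0.012, 0.7],
  [0, 0, 0, 0, 0, 0.005, 0.7],
  [0, 0, 0, 0, 0, 0, 0.7],
])

```text
time: 10.55
tool_pos: [0.6582, 0.1083, 0.0193]
tcp_rot: [-3.112, -0.428, 0.003]
wrist_force: [0.6, -0.3, -0.2]
width: 0.7
grip_force: 0.0
```

```bash
python3 plan.py .658,.1075,.019,15.7;  python3 - <<'E'
from workcell import read_camera
import cv2
cv2.imwrite("pics/w3.png",read_camera("wrist")["color"][:,:,::-1])
E
```

```text
now [0.6582 0.1083 0.0193] yaw 15.65 tool z [-1.6e-03 -2.0e-04 -1.0e+00] w 0.7 g 0.0 F [ 0.6 -0.3 -0.2] t 10.55 q [0.13 0.44 1.78 0.   0.91 1.42]
(0.658, 0.1075, 0.019, 15.7) turn -0.05 shift [-0.0004  0.0007  0.0003]
```

View pics/w3.png

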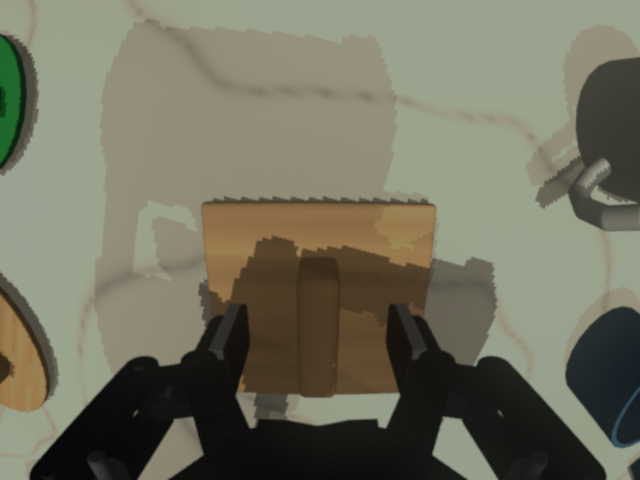

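The square lid's bar at (318,325) is centred between the pads and parallel to them. I'm closing and carrying it.

Request:
drive_tool([
  [0, 0, 0, 0, 0, 0, 0],
  [0, 0, 0, 0, 0, 0, 0],
  [0, 0, 0, 0, 0, 0, 0],
  [0, 0, 0, 0, 0, 0, 0],
  [0, 0, 0, 0, 0, 0, 0],
  [0, 0, 0, 0, 0, 0, 0],
  [0, 0, 0, 0, 0, 0, 0],
  [0, 0, 0, 0, 0, -0.01, 0],
])

```text
time: 11.27
tool_pos: [0.6573, 0.1088, 0.029]
tcp_rot: [-3.112, -0.429, 0.005]
wrist_force: [-0.1, -0.8, -1.9]
width: 0.172
grip_force: 39.2
```

Request:
drive_tool([
  [0, 0, -5.74, 0, 0, -0.024, 0],
  [0, 0, -5.74, 0, 0, -0.024, 0],
  [0, 0, -5.74, 0, 0, -0.024, 0],
  [0, 0, -5.74, 0, 0, -0.024, 0],
  [0, 0, -5.74, 0, 0, -0.024, 0],
  [0, 0, 0, -0.005, -0.0155, 0, 0],
  [0, 0, 0, -0.0091, -0.03, 0, 0],
  [0, 0, 0, -0.0091, -0.03, 0, 0],
])

```text
time: 11.93
tool_pos: [0.5891, 0.1466, 0.1512]
tcp_rot: [2.91, 1.185, 0.002]
wrist_force: [0.3, -0.4, -1.0]
width: 0.173
grip_force: 39.2
```

Request:
drive_tool([
  [0, 0, 0, -0.0091, -0.03, 0, 0],
  [0, 0, 0, -0.0091, -0.03, 0, 0],
  [0, 0, 0, -0.0091, -0.03, 0, 0],
  [0, 0, 0, -0.0091, -0.03, 0, 0],
  [0, 0, 0, -0.0091, -0.03, 0, 0],
  [0, 0, 0, -0.0091, -0.03, 0, 0],
  [0, 0, 0, -0.0091, -0.03, 0, 0],
  [0, 0, 0, -0.005, -0.018, 0, 0],
])

```text
time: 12.6
tool_pos: [0.3773, 0.2619, 0.15]
tcp_rot: [-2.908, -1.188, 0.003]
wrist_force: [0.4, 0.9, -1.2]
width: 0.176
grip_force: 39.3
```

Request:
drive_tool([
  [0, 0, 0, 0, 0, 0, 0],
  [0, 0, 0, 0, 0, 0, 0],
  [0, 0, 0, 0, 0, 0, 0],
])

```text
time: 12.85
tool_pos: [0.381, 0.2614, 0.1506]
tcp_rot: [2.908, 1.188, 0.001]
wrist_force: [0.6, 0.1, 0.1]
width: 0.176
grip_force: 39.3
```

```bash
python3 plan.py .38,.26,.0715,44.4
```

```text
now [0.381  0.2614 0.1506] yaw 44.43 tool z [ 8.e-04 -0.e+00 -1.e+00] w 0.176 g 39.3 F [0.6 0.1 0.1] t 12.85 q [ 0.55 -0.08  2.13 -0.    1.09  1.34]
(0.38, 0.26, 0.0715, 44.4) turn 0.03 shift [-0.0017  0.0003  0.0791]
```

Request:
drive_tool([
  [0, 0, 0, -0.001, 0, 0.015, 0],
  [0, 0, 0, 0, 0, 0.025, 0],
  [0, 0, 0, 0, 0, 0.015, 0],
  [0, 0, 0, 0, 0, 0.012, 0],
  [0, 0, 0, 0, 0, 0.007, 0],
  [0, 0, 0, 0, 0, 0.004, 0],
  [0, 0, 0, 0, 0, 0.001, 0],
  [0, 0, 0, 0, 0, 0, 0],
])

```text
time: 13.52
tool_pos: [0.3802, 0.2597, 0.0739]
tcp_rot: [2.908, 1.185, -0.005]
wrist_force: [-10.2, -7.6, 22.2]
width: 0.175
grip_force: 42.6
```

Request:
drive_tool([
  [0, 0, 0, 0, 0, 0, 0.45],
  [0, 0, 0, 0, 0, 0, 0.45],
  [0, 0, 0, 0, 0, 0, 0.45],
  [0, 0, 0, 0, 0, 0, 0.45],
  [0, 0, 0, 0, 0, -0.01, 0.5],
  [0, 0, 0, 0, 0, -0.02, 0.7],
  [0, 0, -6.9, 0, 0, -0.025, 0.7],
  [0, 0, -6.9, 0, 0, -0.025, 0.7],
])

```text
time: 14.18
tool_pos: [0.3794, 0.2604, 0.1521]
tcp_rot: [2.741, 1.536, -0.003]
wrist_force: [0.6, -0.3, -0.8]
width: 0.701
grip_force: 0.0
```

Request:
drive_tool([
  [0, 0, -6.9, 0, 0, 0, 0.7],
  [0, 0, -6.9, 0, 0, 0, 0.7],
  [0, 0, 0, 0, 0, 0, 0.7],
  [0, 0, 0, 0, 0, 0, 0.7],
])

```text
time: 14.52
tool_pos: [0.38, 0.2608, 0.1517]
tcp_rot: [2.544, 1.843, 0.0]
wrist_force: [0.2, 0.0, 0.1]
width: 0.7
grip_force: 0.0
```

```bash
python3 plan.py .5535,.322,.15,72 .5535,.322,.019,72; python3 - <<'E'
from fit import *
for n in ["top","side"]:
    p=read_camera(n); c=cammat(p)
    for o,z in [("square_lid",.052),("square_canister",0)]:
      for m in masks_of(p,o)[:1]: print(n,o,m["score"],np.round(fit(c,m["mask"],SPEC[o],z),3))
    if n=="side":cv2.imwrite("pics/s4.png",p["color"][:,:,::-1])
E
```

```text
now [0.38   0.2608 0.1517] yaw 71.82 tool z [ 3.e-04  1.e-04 -1.e+00] w 0.7 g 0.0 F [0.2 0.  0.1] t 14.52 q [ 0.55 -0.08  2.13 -0.    1.09  0.86]
(0.5535, 0.322, 0.15, 72.0) turn -0.18 shift [0.1118 0.1461 0.0017]
(0.5535, 0.322, 0.019, 72.0) turn -0.0 shift [0.    0.    0.131]
top square_lid 0.57 [0.377 0.258 0.782 0.891]
top square_canister 0.5 [0.365 0.205 0.059 0.053]
side square_lid 0.7 [0.38  0.258 2.343 0.964]
side square_canister 0.78 [0.38  0.261 0.779 0.374]
```

View pics/s4.png

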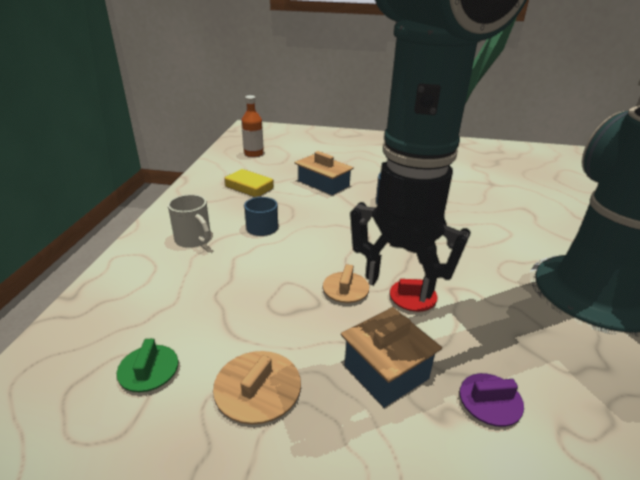

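The side picture shows the oblong lid (324,165) and the square lid (392,338) flat on their canisters. Next is the big round lid.

Request:
drive_tool([
  [0, 0, 0, 0.0118, 0.0161, 0, 0.7],
  [0, 0, 0, 0.02, 0.026, 0, 0.7],
  [0, 0, 0, 0.02, 0.026, 0, 0.7],
  [0, 0, 0, 0.02, 0.026, 0, 0.7],
  [0, 0, 0, 0.02, 0.026, 0, 0.7],
  [0, 0, 0, 0.014, 0.018, 0.015, 0.7],
  [0, 0, 0, 0.006, 0.008, 0.03, 0.7],
  [0, 0, 0, 0, 0, 0.02, 0.7],
])

```text
time: 15.48
tool_pos: [0.5562, 0.3228, 0.0849]
tcp_rot: [2.543, 1.845, 0.003]
wrist_force: [-0.4, -0.5, -0.8]
width: 0.701
grip_force: 0.0
```

Request:
drive_tool([
  [0, 0, 0, 0, 0, 0, 0.7],
  [0, 0, 0, 0, 0, 0, 0.7],
])

```text
time: 15.65
tool_pos: [0.5518, 0.3211, 0.0841]
tcp_rot: [-2.541, -1.846, 0.008]
wrist_force: [-0.1, -0.5, 0.5]
width: 0.698
grip_force: 0.0
```

```bash
python3 plan.py .5535,.322,.019,72;  python3 - <<'E'
from workcell import read_camera
import cv2
cv2.imwrite("pics/w5.png",read_camera("wrist")["color"][:,:,::-1])
E
```

```text
now [0.5518 0.3211 0.0841] yaw 71.97 tool z [-0.0045 -0.0024 -1.    ] w 0.698 g 0.0 F [-0.1 -0.5  0.5] t 15.65 q [0.49 0.32 1.81 0.   1.01 0.8 ]
(0.5535, 0.322, 0.019, 72.0) turn -0.03 shift [0.0014 0.0013 0.0651]
```

View pics/w5.png

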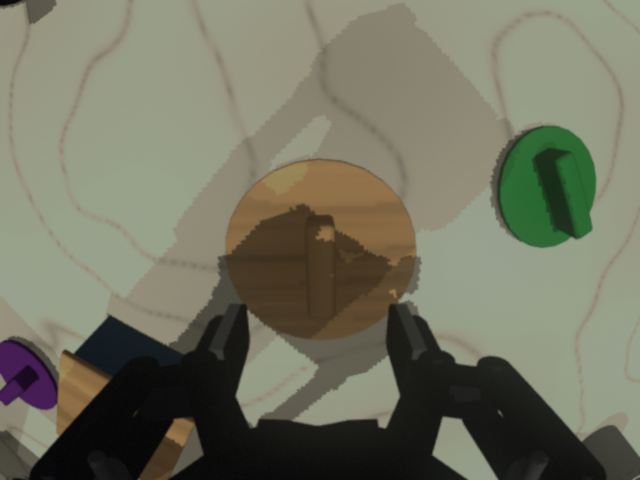

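The big lid's bar at (320,268) is aligned and centred between the fingers.

Request:
drive_tool([
  [0, 0, 0, 0.001, 0.001, 0.02, 0.7],
  [0, 0, 0, 0, 0, 0.02, 0.7],
  [0, 0, 0, 0, 0, 0.015, 0.7],
  [0, 0, 0, 0, 0, 0.009, 0.7],
  [0, 0, 0, 0, 0, 0.001, 0],
  [0, 0, 0, 0, 0, 0, 0],
  [0, 0, 0, 0, 0, 0, 0],
  [0, 0, 0, 0, 0, 0, 0],
])

```text
time: 16.37
tool_pos: [0.5561, 0.3235, 0.0236]
tcp_rot: [2.541, 1.846, 0.005]
wrist_force: [-0.3, 0.3, -0.1]
width: 0.175
grip_force: 40.1
```

Request:
drive_tool([
  [0, 0, 0, 0, 0, 0, 0],
  [0, 0, 0, 0, 0, 0, 0],
  [0, 0, 0, 0, 0, 0, 0],
  [0, 0, 0, 0, 0, -0.01, 0],
  [0, 0, 0, 0, 0, -0.03, 0],
  [0, 0, 0, 0, 0, -0.035, 0],
  [0, 0, 0, 0, 0, -0.035, 0],
  [0, 0, 0, 0, 0, -0.02, 0],
])

```text
time: 17.03
tool_pos: [0.5561, 0.3233, 0.156]
tcp_rot: [2.541, 1.846, 0.007]
wrist_force: [2.3, 1.1, 0.2]
width: 0.179
grip_force: 40.1
```

Request:
drive_tool([
  [0, 0, 0, -0.015, 0, 0, 0],
  [0, 0, 0, -0.03, 0.0005, 0, 0],
  [0, 0, 0, -0.03, 0.0005, 0, 0],
  [0, 0, 0, -0.03, 0.0005, 0, 0],
  [0, 0, 0, -0.03, 0.0005, 0, 0],
  [0, 0, 0, -0.03, 0.0005, 0, 0],
  [0, 0, 0, -0.03, 0.0005, 0, 0],
  [0, 0, 0, -0.03, 0.0005, 0, 0],
])

```text
time: 17.7
tool_pos: [0.4861, 0.1056, 0.1498]
tcp_rot: [-2.54, -1.846, 0.004]
wrist_force: [0.5, 0.1, -1.1]
width: 0.177
grip_force: 40.1
```

Request:
drive_tool([
  [0, 0, 0, -0.03, 0.0005, 0, 0],
  [0, 0, 0, -0.03, 0.0005, 0, 0],
  [0, 0, 0, -0.03, 0.0005, 0, 0],
  [0, 0, 0, -0.03, 0.0005, 0, 0],
  [0, 0, 0, -0.03, 0.0005, 0, 0],
  [0, 0, 0, -0.03, 0.0005, 0, 0],
  [0, 0, 0, -0.03, 0.0005, 0, 0],
  [0, 0, 0, -0.03, 0.0005, 0, 0],
])

```text
time: 18.37
tool_pos: [0.4157, -0.123, 0.15]
tcp_rot: [-2.54, -1.846, 0.002]
wrist_force: [0.9, 0.3, -2.1]
width: 0.179
grip_force: 40.1
```

Request:
drive_tool([
  [0, 0, 0, -0.03, 0.0005, 0, 0],
  [0, 0, 0, -0.03, 0.0005, 0, 0],
  [0, 0, 0, -0.03, 0.0005, 0, 0],
  [0, 0, 0, -0.03, 0.0005, 0, 0],
  [0, 0, 0, -0.025, 0, 0, 0],
  [0, 0, 0, -0.01, 0, 0, 0],
  [0, 0, 0, 0, 0, 0, 0],
  [0, 0, 0, 0, 0, 0, 0],
])

```text
time: 19.03
tool_pos: [0.3711, -0.2693, 0.1504]
tcp_rot: [-2.541, -1.843, 0.0]
wrist_force: [-0.4, -0.1, -1.5]
width: 0.177
grip_force: 40.1
```

```bash
python3 plan.py .3705,-.2715,.081,72
```

```text
now [ 0.3711 -0.2693  0.1504] yaw 71.89 tool z [-0.0014  0.0019 -1.    ] w 0.177 g 40.1 F [-0.4 -0.1 -1.5] t 19.03 q [-0.68 -0.08  2.14  0.    1.09 -0.37]
(0.3705, -0.2715, 0.081, 72.0) turn -0.11 shift [-0.0022  0.0001  0.0694]
```

Request:
drive_tool([
  [0, 0, 0, 0, 0, 0.015, 0],
  [0, 0, 0, 0, 0, 0.02, 0],
  [0, 0, 0, 0, 0, 0.015, 0],
  [0, 0, 0, 0, 0, 0.008, 0],
  [0, 0, 0, 0, 0, 0.005, 0],
  [0, 0, 0, 0, 0, 0.002, 0],
  [0, 0, 0, 0, 0, 0, 0],
])

```text
time: 19.62
tool_pos: [0.3724, -0.2695, 0.0862]
tcp_rot: [-2.54, -1.847, -0.0]
wrist_force: [0.2, -1.0, -1.4]
width: 0.173
grip_force: 40.1
```

Request:
drive_tool([
  [0, 0, 0, 0, 0, 0.001, 0],
  [0, 0, 0, 0, 0, 0.001, 0],
  [0, 0, 0, 0, 0, 0, 0],
])

```text
time: 19.87
tool_pos: [0.373, -0.2705, 0.0854]
tcp_rot: [2.54, 1.845, 0.001]
wrist_force: [0.3, 0.5, 1.6]
width: 0.176
grip_force: 40.4
```

```bash
python3 plan.py .4575,.087,.15,86; python3 - <<'E'
from fit import *
for n in ["top","side"]:
    p=read_camera(n); c=cammat(p)
    if n=="side":cv2.imwrite("pics/s6.png",cv2.resize(p["color"][130:330,280:520,::-1],(720,600),interpolation=2))
    for o,z in [("big_round_lid",.062)]:
      for m in masks_of(p,o)[:1]: print(n,o,m["score"],np.round(fit(c,m["mask"],SPEC[o],z),3))
E
```

```text
now [ 0.373  -0.2705  0.0854] yaw 71.99 tool z [ 0.0017 -0.0011 -1.    ] w 0.176 g 40.4 F [0.3 0.5 1.6] t 19.87 q [-0.68 -0.    2.19  0.    0.95 -0.37]
(0.4575, 0.087, 0.15, 86.0) turn -14.01 shift [ 0.3625  0.0593 -0.0646]
top big_round_lid 0.93 [ 0.373 -0.268  0.171  0.484]
side big_round_lid 0.86 [ 0.374 -0.27   1.522  0.85 ]
```

View pics/s6.png

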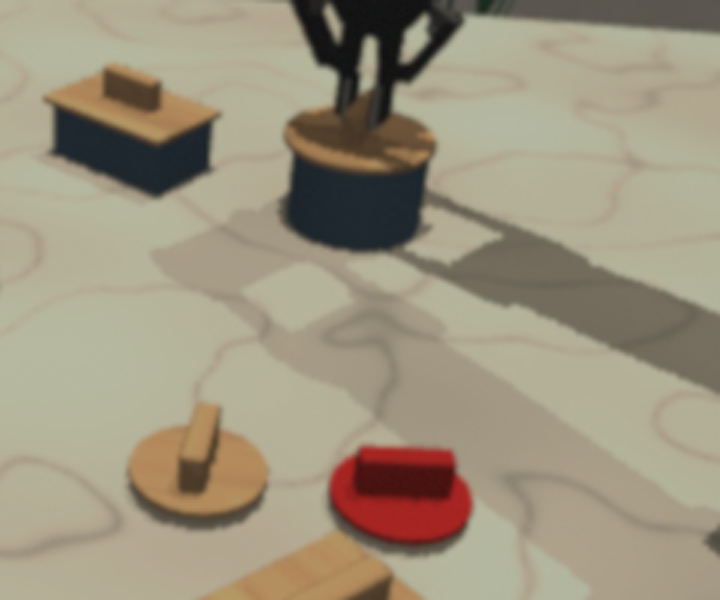

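The big lid sits flat on its canister at crop (360,140). I'm releasing it and going to the small lid.

Request:
drive_tool([
  [0, 0, 0, 0, 0, 0, 0.45],
  [0, 0, 0, 0, 0, 0, 0.45],
  [0, 0, 0, 0, 0, 0, 0.45],
  [0, 0, 0, 0, 0, 0, 0.45],
  [0, 0, 0, 0, 0, -0.01, 0.5],
  [0, 0, 0, 0, 0, -0.02, 0.7],
  [0, 0, -7, 0, 0, -0.025, 0.7],
  [0, 0, -7, 0, 0, -0.01, 0.7],
])

```text
time: 20.73
tool_pos: [0.3735, -0.2711, 0.1528]
tcp_rot: [2.288, 2.146, 0.001]
wrist_force: [0.9, -0.4, 0.3]
width: 0.694
grip_force: 0.0
```

Request:
drive_tool([
  [0, 0, 0, 0.015, 0.0025, 0, 0.7],
  [0, 0, 0, 0.03, 0.0049, 0, 0.7],
  [0, 0, 0, 0.03, 0.0049, 0, 0.7],
  [0, 0, 0, 0.03, 0.0049, 0, 0.7],
  [0, 0, 0, 0.03, 0.0049, 0, 0.7],
  [0, 0, 0, 0.03, 0.0049, 0, 0.7],
  [0, 0, 0, 0.03, 0.0049, 0, 0.7],
  [0, 0, 0, 0.03, 0.0049, 0, 0.7],
])

```text
time: 21.4
tool_pos: [0.4248, -0.0467, 0.1501]
tcp_rot: [2.297, 2.142, 0.001]
wrist_force: [1.6, -0.5, 1.1]
width: 0.699
grip_force: 0.0
```

Request:
drive_tool([
  [0, 0, 0, 0.03, 0.0049, 0, 0.7],
  [0, 0, 0, 0.03, 0.0049, 0, 0.7],
  [0, 0, 0, 0.03, 0.0049, 0, 0.7],
  [0, 0, 0, 0.03, 0.0049, 0, 0.7],
  [0, 0, 0, 0.0175, 0.0029, 0.03, 0.7],
  [0, 0, 0, 0, 0, 0.03, 0.7],
  [0, 0, 0, 0, 0, 0, 0.7],
  [0, 0, 0, 0, 0, 0, 0.7],
])

```text
time: 22.07
tool_pos: [0.4546, 0.0874, 0.0882]
tcp_rot: [-2.295, -2.142, 0.007]
wrist_force: [0.6, -0.4, 1.0]
width: 0.698
grip_force: 0.0
```

```bash
python3 plan.py .4575,.087,.02,86;  python3 - <<'E'
from fit import *
cv2.imwrite("pics/w7.png",read_camera("wrist")["color"][:,:,::-1])
p=read_camera("side"); c=cammat(p)
for o,z in [("big_round_lid",.062),("small_round_canister",0),("big_round_canister",0)]:
      for m in masks_of(p,o)[:1]: print(o,m["score"],np.round(fit(c,m["mask"],SPEC[o],z),3))
E
```

```text
now [0.4546 0.0874 0.0882] yaw 86.05 tool z [-4.9e-03 -9.0e-04 -1.0e+00] w 0.698 g 0.0 F [ 0.6 -0.4  1. ] t 22.07 q [ 0.14  0.    2.18 -0.    0.96  0.21]
(0.4575, 0.087, 0.02, 86.0) turn 0.05 shift [-0.0002  0.003   0.0682]
big_round_lid 0.68 [ 0.372 -0.271  1.416  0.892]
small_round_canister 0.57 [ 0.664 -0.096  0.295  0.928]
big_round_canister 0.58 [ 0.371 -0.272  0.596  0.428]
```

View pics/w7.png

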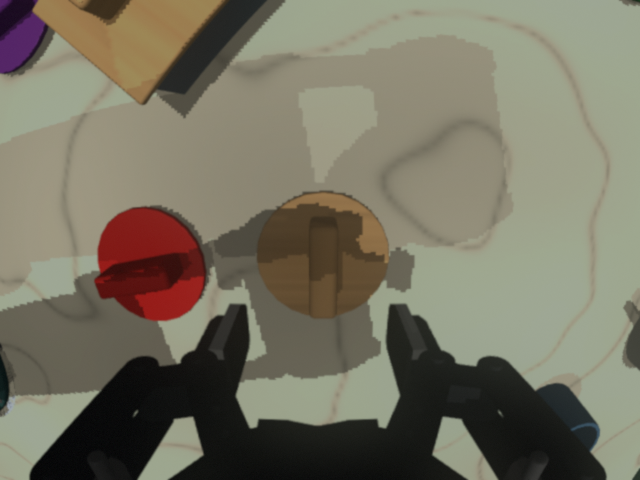

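The small wooden lid's bar at (322,265) is aligned, and the red look-alike at (150,265) is clear of the fingers.

Request:
drive_tool([
  [0, 0, 0, 0, 0.002, 0.02, 0.7],
  [0, 0, 0, 0, 0, 0.025, 0.7],
  [0, 0, 0, 0, 0, 0.015, 0.7],
  [0, 0, 0, 0, 0, 0.007, 0.7],
  [0, 0, 0, 0, 0, 0.001, 0],
  [0, 0, 0, 0, 0, 0, 0],
  [0, 0, 0, 0, 0, 0, 0],
  [0, 0, 0, 0, 0, 0, 0],
])

```text
time: 22.98
tool_pos: [0.4602, 0.0875, 0.0229]
tcp_rot: [2.296, 2.141, 0.004]
wrist_force: [-1.3, -0.5, -0.1]
width: 0.177
grip_force: 39.8
```

Request:
drive_tool([
  [0, 0, 0, 0, 0, 0, 0],
  [0, 0, 0, 0, 0, 0, 0],
  [0, 0, 0, 0, 0, 0, 0],
  [0, 0, 0, 0, 0, -0.01, 0],
  [0, 0, 0, 0, 0, -0.03, 0],
  [0, 0, 0, 0, 0, -0.035, 0],
  [0, 0, 0, 0, 0, -0.035, 0],
  [0, 0, 0, 0, 0, -0.02, 0],
])

```text
time: 23.65
tool_pos: [0.4601, 0.0877, 0.1557]
tcp_rot: [2.295, 2.141, 0.006]
wrist_force: [0.8, 0.1, -0.0]
width: 0.173
grip_force: 39.8
```

Request:
drive_tool([
  [0, 0, 0, -0.0095, 0.012, 0, 0],
  [0, 0, 0, -0.0187, 0.0242, 0, 0],
  [0, 0, 0, -0.0187, 0.0242, 0, 0],
  [0, 0, 0, -0.0187, 0.0242, 0, 0],
  [0, 0, 0, -0.0187, 0.0242, 0, 0],
  [0, 0, 0, -0.0187, 0.0242, 0, 0],
  [0, 0, 0, -0.0187, 0.0242, 0, 0],
  [0, 0, 0, -0.0187, 0.0242, 0, 0],
])

```text
time: 24.32
tool_pos: [0.63, -0.0669, 0.15]
tcp_rot: [-2.297, -2.141, 0.002]
wrist_force: [0.3, -0.1, -1.0]
width: 0.175
grip_force: 39.8
```

Request:
drive_tool([
  [0, 0, 0, -0.0187, 0.0242, 0, 0],
  [0, 0, 0, -0.0091, 0.0122, 0, 0],
  [0, 0, 0, 0, 0, 0, 0],
  [0, 0, 0, 0, 0, 0, 0],
  [0, 0, 0, 0, 0, 0, 0],
  [0, 0, 0, 0, 0, 0, 0],
])

```text
time: 24.82
tool_pos: [0.6628, -0.0948, 0.1506]
tcp_rot: [-2.296, -2.142, 0.002]
wrist_force: [-0.4, 0.4, -0.6]
width: 0.175
grip_force: 39.8
```

```bash
python3 plan.py .6635,-.096,.074,86
```

```text
now [ 0.6628 -0.0948  0.1506] yaw 86.04 tool z [-1.8e-03  5.0e-04 -1.0e+00] w 0.175 g 39.8 F [-0.4  0.4 -0.6] t 24.82 q [-0.18  0.31  1.7   0.    1.14 -0.11]
(0.6635, -0.096, 0.074, 86.0) turn 0.04 shift [-0.0011  0.0007  0.0766]
```

Request:
drive_tool([
  [0, 0, 0, -0.001, 0.001, 0.015, 0],
  [0, 0, 0, 0, 0, 0.025, 0],
  [0, 0, 0, 0, 0, 0.015, 0],
  [0, 0, 0, 0, 0, 0.01, 0],
  [0, 0, 0, 0, 0, 0.007, 0],
  [0, 0, 0, 0, 0, 0.003, 0],
  [0, 0, 0, 0, 0, 0.001, 0],
  [0, 0, 0, 0, 0, 0.0, 0],
])

```text
time: 25.48
tool_pos: [0.6657, -0.0967, 0.0759]
tcp_rot: [2.296, 2.142, 0.001]
wrist_force: [0.4, 0.1, 0.1]
width: 0.177
grip_force: 39.9
```

```bash
python3 - <<'E'
from fit import *
p=read_camera("side"); cv2.imwrite("pics/s8.png",cv2.resize(p["color"][120:270,160:360,::-1],(800,600),interpolation=2))
E
```

```text
(no output)
```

View pics/s8.png

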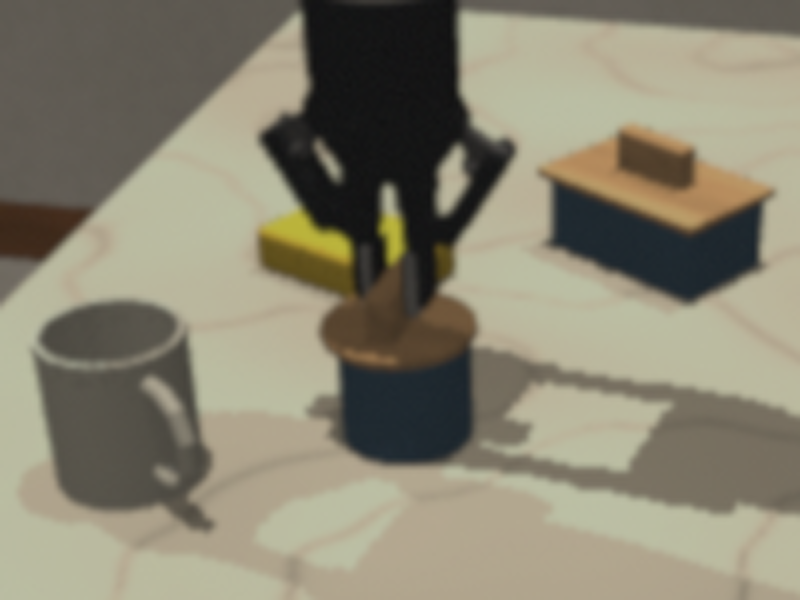

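The small lid is on its canister at crop (400,330), about 3 mm too far in +x. I'll nudge it back, lower it the last bit and release.

Request:
drive_tool([
  [0, 0, 0, 0, -0.002, 0, 0],
  [0, 0, 0, 0, -0.001, 0.001, 0],
  [0, 0, 0, 0, 0, 0.001, 0],
  [0, 0, 0, 0, 0, 0.0, 0],
  [0, 0, 0, 0, 0, 0, 0.45],
  [0, 0, 0, 0, 0, 0, 0.45],
  [0, 0, 0, 0, 0, 0, 0.45],
  [0, 0, 0, 0, 0, 0, 0.45],
])

```text
time: 26.2
tool_pos: [0.662, -0.0965, 0.0731]
tcp_rot: [-2.298, -2.142, 0.0]
wrist_force: [1.1, -0.2, 0.5]
width: 0.453
grip_force: 0.0
```

Request:
drive_tool([
  [0, 0, 0, 0, 0, -0.01, 0.5],
  [0, 0, 0, 0, 0, -0.02, 0.5],
  [0, 0, 0, 0, 0, -0.035, 0.5],
  [0, 0, 0, 0, 0, -0.035, 0.5],
  [0, 0, 0, 0, 0, -0.035, 0.5],
  [0, 0, 0, 0, 0, -0.035, 0.5],
  [0, 0, 0, 0, 0, 0, 0.5],
  [0, 0, 0, 0, 0, 0, 0.5],
])

```text
time: 26.87
tool_pos: [0.6643, -0.0969, 0.2484]
tcp_rot: [2.293, 2.138, 0.008]
wrist_force: [0.7, -0.4, -0.2]
width: 0.501
grip_force: 0.0
```

```bash
python3 - <<'E'
from fit import *
for n in ["top","side"]:
    p=read_camera(n); c=cammat(p)
    for o,z in [("big_round_lid",.062),("small_round_lid",.052),("square_lid",.052),("oblong_lid",.042)]:
      for m in masks_of(p,o)[:4 if "small" in o else 1]: print(n,o,round(m["score"],2),np.round(fit(c,m["mask"],SPEC[o],z),3))
    cv2.imwrite(f"pics/{n}9.png",p["color"][:,:,::-1])
E
```

```text
top big_round_lid 0.63 [ 0.385 -0.296  2.257  0.138]
top small_round_lid 0.83 [0.694 0.303 1.807 0.849]
top small_round_lid 0.79 [0.344 0.094 0.152 0.406]
top small_round_lid 0.7 [0.244 0.271 3.136 0.847]
top square_lid 0.98 [0.378 0.259 0.774 0.977]
top oblong_lid 0.95 [ 0.565 -0.341  2.583  0.667]
side big_round_lid 0.91 [ 0.375 -0.27   1.248  0.943]
side small_round_lid 0.88 [0.687 0.354 0.596 0.79 ]
side small_round_lid 0.84 [ 0.664 -0.1    1.667  0.896]
side small_round_lid 0.62 [0.348 0.145 1.438 0.765]
side small_round_lid 0.56 [0.257 0.327 2.84  0.798]
side square_lid 0.66 [0.381 0.258 2.336 0.946]
side oblong_lid 0.74 [ 0.568 -0.341  2.526  0.894]
```

View pics/side9.png

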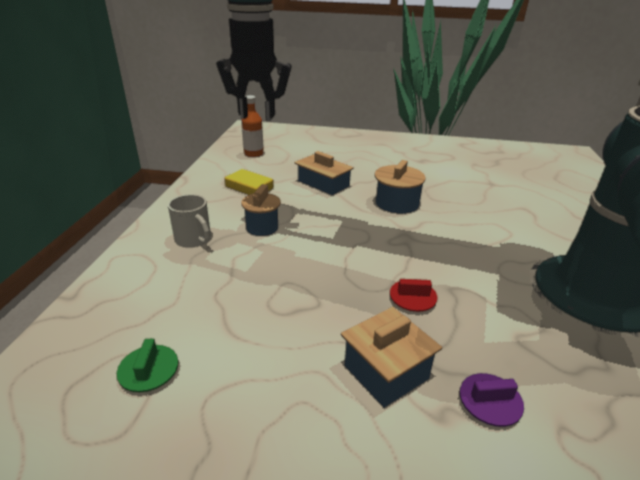

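View pics/top9.png

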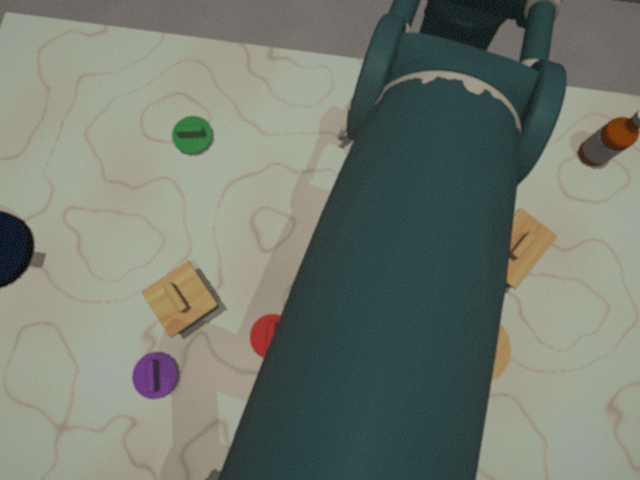

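All four lids sit level: oblong (324,165), big round (400,178), small round (261,200) and square (391,340). The mug and sponge haven't moved, and the gripper is clear.

```bash
python3 -c "
from workcell import workorder; print(workorder.finish_job())"
```

```text
the job is handed in; nothing more can be done
None
```

I put all four lids on their matching canisters and handed the job in at about 27 s of the 109 s allowed. In the last pictures every lid was seated, level and within a few mm of centre, with the mug and sponge unmoved; finish_job returned no verdict.

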